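# Spring the engraving jig out of its nest with the pry bar

## Task

The black jig plate is pinched tight between the spring plungers of its nest on the laser engraver's bed. Lift the orange-handled pry bar up and off its hook, use it to lever up the plate's yellow front edge until the plungers let go and the edge stays up by itself, leaving the plate lying in the nest, and then hang the bar back on the hook it came from. Lever the plate only with the bar, do not throw it up or touch it with the gripper, and leave everything else where it is.

Things in the scene. Friction and masses are not known exactly. Their poses are not given: they have to be found in the camera images.
- bar_loop (a point): Centre of the opening of the pry bar's orange loop handle. Bar axes: z up the shank (upright while hung), x the way the nose points, y across. Loop 40 mm wide (x), 58 tall (z), 12 thick (y); opening 22 wide, 38 tall; its top and bottom bars 10 mm. Grip it from above across the 40 mm. Below it a 12 x 12 mm steel shank. Bar 175 mm long, 0.3 kg.
- bar_hang (a point): Middle of the underside of the loop's top bar, where the bar rests on its hook (19 mm above bar_loop along the bar's z).
- bar_heel (a point): Heel of the bar's L-shaped foot: lower back corner, x = -6 mm, z = -146 mm from bar_loop (same axes). The sole is flat and level with it. The heel stands on the nest's base as the lever's pivot.
- bar_tip (a point): Tip of the nose, at sole level, 42 mm from the heel along the bar's x. The nose is 24 mm wide, sticks out 30 mm from the shank's face, is 5 mm thick, thinned to 3.5 mm over its last 12 mm.
- rail: Fixed aluminium tool rail on two posts, 370 mm along its y, top 297 mm up; origin on the table under its middle; hooks on its -x side (front face at x = -10 mm). Three hooks of 6 mm wire at y = -115, 0, 115 mm stick out level to x = -66 mm, wire centre 287 mm up, then turn up: tip at x = -74 mm, 302 mm up.
- hook_mid (a point): Top of the wire of the middle hook where tools hang (38 mm out from the rail's middle, 290 mm up); rail axes. The side hooks' points are 115 mm to either side along y. Loops hang square to the wire; a loop must rise 12 to 30 mm above its hanging height to pass over the upturned tip, then goes off along -x.
- nest: Fixed steel nest on the engraver's bed. Origin at its underside, 50 mm above the table, below the plate's centre; x from the plate's front edge (facing the robot) to its back. Base 10 mm thick, x -125 to 75 mm, 230 mm wide. Side guides and a back stop, up to 23 mm above the origin, hold the plate. Bed clamps 19 mm high at the base's two front corners.
- apron (a point): Middle of the bare strip of the nest's base in front of the plate (strip 65 mm deep, at least 160 mm wide between clamps), on its upper face, 60 mm above the table, 32 mm in front of the plate's edge; nest axes. Here the bar's heel stands.
- plungers (a point): Point midway between the two brass spring plungers, 31 mm in front of the plate's centre, at their height (15.8 mm above the nest's origin). Each ball nose (radius 5 mm) presses a side of the plate with about 9 N; when the plate's underside has risen some 10 mm there, they spring in beneath it and hold it up.
- jig_edge (a point): Middle of the front edge of the loose black jig plate, on the edge's underside; x to the plate's back, z up. Along the whole edge the underside is cut away 8 mm high and 20 mm deep for the nose, so while seated this point is 8 mm above the base (18 above the nest's origin). Levering it up 13 to 16 mm springs the plate; that takes 10 to 25 N.
- jig: The jig plate: 120 mm (x) by 170 mm (y) by 16 mm, about 0.5 kg, six wooden tags on top, yellow stripe along the front edge. Origin: centre of its underside.
- engraver: Fixed desktop laser engraver, frame 460 x 550 mm; origin on the table under the middle of its bed (bed 50 mm up). Side rails up to 85 mm above the table at y = +-255 mm; gantry with laser head from x = 120 mm back, up to 260 mm high.
- brush: Hanging bench brush with a pale wooden loop handle, 165 mm long; origin where it hangs. Leave it hanging.
- spatula: Hanging spatula with a blue loop handle and steel blade, 160 mm long; origin where it hangs. Leave it hanging.
- screwdriver: Screwdriver lying on the table in front of the rail, about 200 mm long. Leave it.
- tag: Round wooden tag lying on the table, 48 mm across, 5 mm thick. Leave it.
- glue: White glue bottle with a red cap, 48 mm across, 120 mm high, in front of the rail's left end; origin under its middle. Leave it.
There are look-alikes about, which are no part of the job. What is shaped like the part that bears bar_loop but purple is not meant.

How it is judged:
On the way, in this order (a step that is already met when the one before it is completed fails the run):
1. the pry bar is off its hook, the plate still seated (distance of bar_hang from where it was at the start of the episode above 0.06 m and z of jig_edge in the frame of nest below 0.021 m), for 0.2 s.
2. the plate's front edge is up and stays up with the bar clear of the plate (z of jig_edge in the frame of nest above 0.025 m and contact force between bar and jig below 0.1 N and distance between bar_heel and jig_edge above 0.08 m), for 0.2 s.
At the end, for the whole second after the job is handed in: The plate lies in the nest (within 15 mm front to back) with its front edge at least 7 mm above its seated height, at rest; the bar hangs upright (within 0.2 rad) and still on the hook it came from (hanging point within 35 mm of where it was) (z of jig_edge in the frame of nest between 0.025 and 0.05 m and x of jig_edge in the frame of nest between -0.075 and -0.045 m and distance of bar_hang from where it was at the start of the episode below 0.035 m and angle between bar_loop's own z axis and vertical below 0.2 rad and contact force between bar and rail above 0.5 N and linear speed of jig below 0.02 m/s and linear speed of bar below 0.1 m/s); the robot touches nothing.
It fails at once if the gripper or arm touches the plate (contact force between any of the fingers, the arm and jig above 0.5 N).
It fails at once if the plate is thrown up or turned over (angle between jig_edge's own z axis and vertical above 0.4 rad or z of jig_edge in the frame of nest above 0.07 m).
It fails at once if a bystander is disturbed (over 30 mm) (distance of any of brush, spatula, screwdriver, tag, glue from where it was at the start of the episode above 0.03 m).
It also fails if it takes over 61 s, if anything falls off the work surface, if the arm or the gripper's body presses on something with over 40 N, if the wrist force passes 120 N, or if a joint passes its speed limit or range.

## Robot

A 7-joint arm with a two-finger parallel gripper is mounted at the origin on the work surface. World frame = base frame: x ahead of the robot, y to its left, z up, the work surface at z = 0. Lengths are in m, angles in rad, forces in N, time in s.
With the tool pointing down it reaches from about 0.425 to 0.925 m from the base axis. Payload 6.8 kg.
Tool frame: the origin (TCP) lies at the very end of the fingers, on their centre line; the grasp point (between the pads) lies 19 mm behind it; z points along the fingers, y is the direction in which the jaws open and shut (so a half turn about z gives the same grasp; the last joint's range is limited). The gripper opens to 85 mm and grips with 20 to 120 N. Pads are 22 mm wide; open, the fingers measure 114 mm over their backs; the gripper's body (76 mm by 85 mm) begins 54 mm behind the grasp point. The pads swing forward as they close: fully open they stand 13 mm farther back than shut.
Start: joints at [1.106, 0.477, 0.022, 1.555, -0.011, 1.109, -0.083], TCP at [0.236, -0.633, 0.231] pointing down, gripper open.
Joint ranges: [-2.96, 2.96], [-0.34, 2.1], [-1.41, 1.46], [0.24, 2.44], [-1.37, 4.51], [0.17, 1.92], [-2.96, 2.96]. Speed limits (rad/s): [2.39, 2.39, 3.14, 3.14, 3.14, 3.14, 3.14].

## Interface

Orientations are given as a 3x3 rotation matrix whose columns are the frame's x, y, z axes.
In Python, from station import bot, get_image gives the robot as it stands. The module is installed in compiled form; this text tells all that it offers.
- The arm moves only by the shell command python3 -m jog 'ROWS' [FORCE]. ROWS is JSON, one flat list of numbers, 5 for each row, row after row: the shift along the tool's x, y, z in cm, then the turn about the tool's z in rad, then the opening in per cent of the stroke, from 0 (shut) to 100 (fully open). In form: [tx, ty, tz, twist, grip, tx, ty, tz, twist, grip, ...]. A call has 1 to 5 rows; each row is the pose to reach, as a shift and turn from the pose commanded when the call began, along the tool's axes at that moment; what a row does not reach only later rows make up. A row lasts 1/8 s, in which the tool goes at most 62.5 mm and 10.7 degrees, less where a joint would pass 70% of its speed; a pose out of reach is approached as far as the arm can. A call with a gripper value outside its range is refused whole. The fingers move at their own pace and stop on an object; FORCE is the grip in N (left out, the last holds). Time passes only in rows, so rows that repeat a pose let the fingers close. It gives the time, the measured TCP pose, the force and the opening at its end, in the units of the state.
- bot.state(): the state, without advancing time (a new reading comes with each control period).
- get_image(name): name is "scene" or "top"; returns a dict with "frame" (420x560x3 uint8, red, green, blue), "depth" (420x560 float32, m along the optical axis (not along the pixel's ray), 0 where there is no reading), "fx", "fy", "cx", "cy" (pixels), "R" (3x3) and "t" (3): a world point X has camera coordinates R X + t. Camera axes: x right, y down, z forward; pixel columns grow to the right and rows downward; lengths in m; the calibration is good to about 2 mm. A picture is of the moment at which its call begins.
- bot.finish_job(): hands the job in, once; it reports no verdict.
The state is a dict: "time_s": time; "qpos": joint angles; "joint_vel": joint speeds; "effort": joint torques, N m; "eef_pos": TCP position; "tool_rot": TCP orientation; "ft_force": force on the tool from outside, world axes, zero at the start; "ft_torque": the same for the moment, N m; "width": finger opening in m.
Only numpy, scipy, OpenCV 4.12 (cv2) and the standard library are available. Lean on these libraries where they do the work, as an engineer would, in place of code of your own. Each camera call takes 0.05 s, during which the arm holds its last target.

## Working session

There is one attempt and no reset: what is moved stays moved. The work goes in short steps, Python scripts to look and compute and a shell command to move; the robot and the scene stay as the last step left them, time stands still between calls to the robot, and variables do not carry over. Pictures are saved under pics/ and viewed, and the job is handed in when it is done.

```bash
mkdir -p pics; ls; cat > h.py <<'E'
import numpy as np, cv2
from station import bot, get_image
def save(name,fn,crop=None,s=1):
    im=get_image(name); f=im["frame"][:,:,::-1].copy()
    if crop: x0,y0,x1,y1=crop; f=f[y0:y1,x0:x1]
    f=cv2.resize(f,None,fx=s,fy=s,interpolation=cv2.INTER_CUBIC); cv2.imwrite(fn,f); return im
def ray(im,u,v):
    d=np.array([(u-im["cx"])/im["fx"],(v-im["cy"])/im["fy"],1.0]); R=np.array(im["R"]);t=np.array(im["t"])
    return -R.T@t, R.T@d
def onplane(im,u,v,z):
    c,d=ray(im,u,v); return c+d*(z-c[2])/d[2]
def dep(im,u,v):
    c,d=ray(im,u,v); return c+d*im["depth"][int(v),int(u)]
def proj(im,X):
    p=np.array(im["R"])@np.array(X)+np.array(im["t"]); return p[0]/p[2]*im["fx"]+im["cx"],p[1]/p[2]*im["fy"]+im["cy"]
E
python3 - <<'E'
from h import *
for n in("scene","top"):
    im=save(n,f"pics/{n}0.png",s=1.4); print(n,im["fx"],im["cx"],im["cy"],im["R"],im["t"])
s=bot.state();print(s)
E
```

```text
pics
scene 399.0549187316027 274.23785753168323 209.74843266992823 [[-0.77503706  0.63184111  0.00971414]
 [ 0.44402272  0.55546207 -0.70306878]
 [-0.44962359 -0.54059106 -0.7110555 ]] [ 0.3225438  -0.14174517  1.52205339]
top 446.88862943868133 283.5816408590873 215.14671644621436 [[ 0.02070694 -0.99968855  0.01392922]
 [-0.989887   -0.02245558 -0.1400695 ]
 [ 0.14033867 -0.01088794 -0.99004369]] [0.06725771 0.52897608 1.218265  ]
{'time_s': 0.1, 'qpos': array([ 1.10592459,  0.47772906,  0.02236087,  1.556326  , -0.01150874,
        1.1093117 , -0.08307105]), 'joint_vel': array([ 4.82569282e-04, -1.47484523e-03, -4.41553975e-05, -3.28509563e-03,
        1.06210462e-03,  1.71973731e-03, -5.06376505e-04]), 'effort': array([ 4.51326807e-03, -5.97756100e+01,  1.61372043e+00, -2.81953025e+01,
        1.28511968e-02,  5.02265728e-03,  2.94659742e-05]), 'eef_pos': array([ 0.23554327, -0.63200927,  0.23042673]), 'tool_rot': array([[ 9.37018951e-01,  3.49277848e-01, -6.86006025e-04],
       [ 3.49278501e-01, -9.37017764e-01,  1.49592933e-03],
       [-1.20304854e-04, -1.64132129e-03, -9.99998646e-01]]), 'ft_force': array([ 1.0640319 ,  0.11008529, -0.24675261]), 'ft_torque': array([-0.02969851,  0.00669715, -0.06311627]), 'width': 0.08550700836702217}
```

View pics/scene0.png

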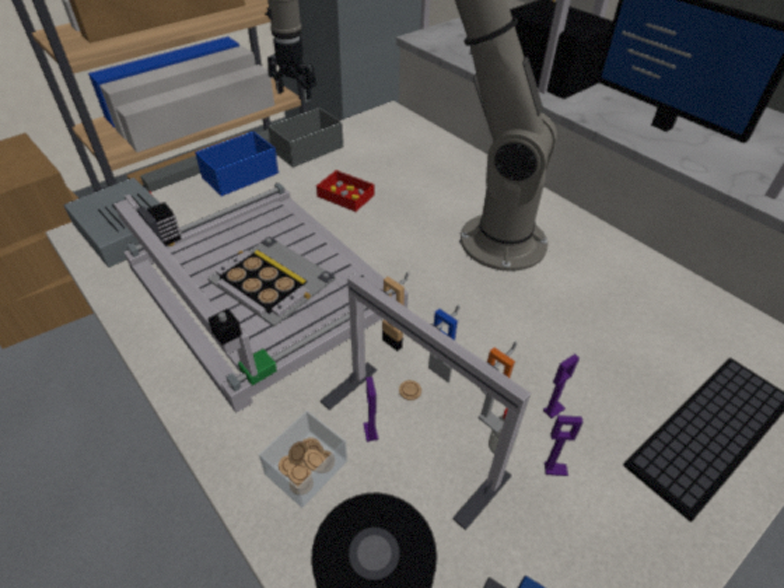

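View pics/top0.png

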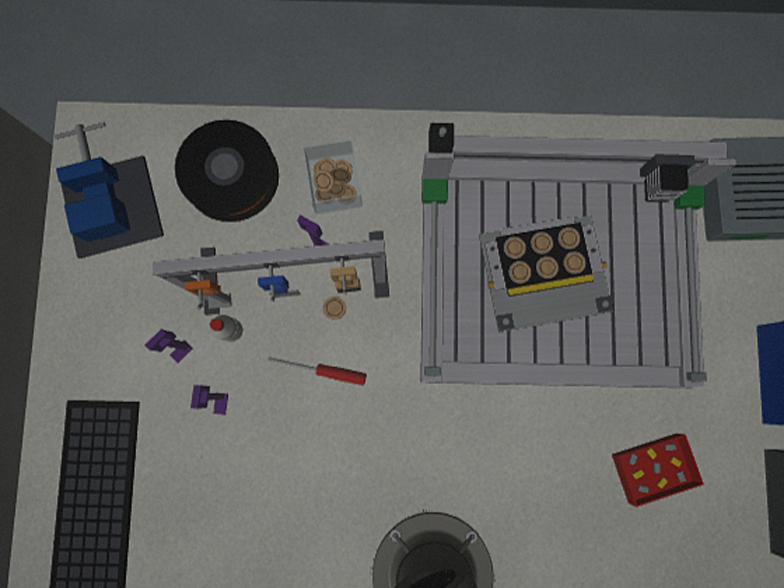

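Scene: the candidates for the bar are the orange loop (scene 500,360; top 200,287 in the 1.4x pictures), blue spatula (445,322), pale brush (393,290), and purple look-alikes (scene 568,370; 568,427; 372,405). By the description it is the orange loop on the rail's left (+y) hook. I'll check that with a close crop.

```bash
python3 - <<'E'
from h import *
a=get_image("scene");b=get_image("top")
c1=cv2.resize(a["frame"][230:350,310:430,::-1],(400,400),interpolation=cv2.INTER_CUBIC)
c2=cv2.resize(b["frame"][165:265,95:195,::-1],(400,400),interpolation=cv2.INTER_CUBIC)
cv2.imwrite("pics/c1.png",np.hstack([c1,c2]))
for n,im in(("scene",a),("top",b)):
    hsv=cv2.cvtColor(im["frame"],cv2.COLOR_RGB2HSV)
    m=cv2.inRange(hsv,(5,170,90),(16,255,255)); k,l,st,ce=cv2.connectedComponentsWithStats(m)
    for i in range(1,k):
        if st[i,4]>15:
            ys,xs=np.where(l==i); P=np.array([dep(im,x,y) for x,y in zip(xs,ys) if im["depth"][y,x]>0])
            print(n,st[i],ce[i],P.min(0).round(3),P.max(0).round(3),np.median(P,0).round(3))
    # yellow
    m=cv2.inRange(hsv,(22,150,90),(33,255,255)); k,l,st,ce=cv2.connectedComponentsWithStats(m)
    for i in range(1,k):
        if st[i,4]>40:
            ys,xs=np.where(l==i); P=np.array([dep(im,x,y) for x,y in zip(xs,ys) if im["depth"][y,x]>0])
            r=cv2.minAreaRect(np.c_[xs,ys].astype(np.float32)); print(n,"Y",st[i],r,np.median(P,0).round(3))
            if n=="top":
                bx=cv2.boxPoints(r); print([onplane(im,u,v,0.084).round(4) for u,v in bx])
E
```

```text
scene [236 132   5   6  16] [237.75   134.4375] [ 0.204 -0.507  0.001] [ 0.259 -0.427  0.04 ] [ 0.221 -0.486  0.006]
scene [250 138   7   5  17] [253.23529412 140.23529412] [ 0.18  -0.429  0.001] [ 0.235 -0.357  0.043] [ 0.201 -0.407  0.007]
scene [350 249  17  20  93] [358.91397849 256.27956989] [0.505 0.382 0.268] [0.518 0.42  0.304] [0.513 0.404 0.3  ]
scene Y [182 179  36  23 118] ((199.61236572265625, 190.3202362060547), (40.80992126464844, 2.861994504928589), 32.00538635253906) [ 0.563 -0.214  0.077]
top [132 200  23  10 123] [142.35772358 204.34146341] [0.503 0.379 0.249] [0.518 0.418 0.305] [0.508 0.397 0.299]
top Y [363 196  61  15 263] ((392.9950256347656, 202.97149658203125), (4.344632625579834, 60.82486343383789), 79.99201965332031) [ 0.562 -0.22   0.076]
[array([ 0.5503, -0.135 ,  0.084 ]), array([ 0.5833, -0.2991,  0.084 ]), array([ 0.5715, -0.3009,  0.084 ]), array([ 0.5386, -0.137 ,  0.084 ])]
```

View pics/c1.png

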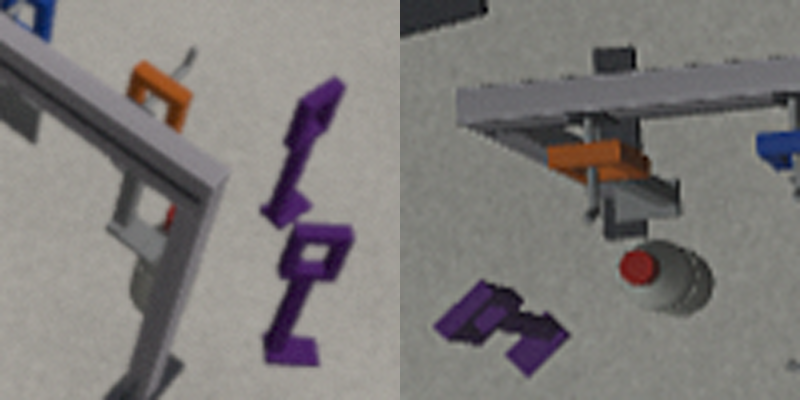

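Crop confirms: the orange loop with grey shank and foot hangs on the rail's left hook, with the nose pointing to -y. The purple ones are loose and are not meant. Now precise numbers for rail direction, loop centre, nest edge and obstacles.

```bash
python3 - <<'E'
from h import *
b=get_image("top");a=get_image("scene")
for im in(a,b): print("cam",(-np.array(im["R"]).T@np.array(im["t"])).round(3))
H,W=b["depth"].shape
def cloud(im):
    v,u=np.mgrid[0:H,0:W]; d=np.stack([(u-im["cx"])/im["fx"],(v-im["cy"])/im["fy"],np.ones((H,W))],-1)*im["depth"][...,None]
    return (d-np.array(im["t"]))@np.array(im["R"])
for n,im in(("top",b),("scene",a)):
    P=cloud(im); hsv=cv2.cvtColor(im["frame"],cv2.COLOR_RGB2HSV)
    o=cv2.inRange(hsv,(4,140,70),(17,255,255))>0
    reg=(P[...,0]>.4)&(P[...,0]<.65)&(P[...,1]>0.05)&(P[...,1]<.55)
    q=P[o&reg&(P[...,2]>.293)&(P[...,1]>.36)]; print(n,"loop top n",len(q),q.mean(0).round(4),q.min(0).round(3),q.max(0).round(3))
    r=cv2.minAreaRect((q[:,:2]*1000).astype(np.float32)); print("  rect mm",r)
    # rail top
    rl=P[(P[...,2]>.289)&(P[...,2]<.305)&(P[...,0]>.52)&(P[...,0]<.65)&(P[...,1]>0)&(P[...,1]<.55)&(hsv[...,1]<60)]
    r=cv2.minAreaRect((rl[:,:2]*1000).astype(np.float32)); print("  rail",len(rl),r, np.median(rl[:,2]))
    vx=cv2.fitLine(rl[:,:2].astype(np.float32),cv2.DIST_HUBER,0,.01,.01).ravel(); print("  line",vx)
    g=(P[...,2]>.1)&(P[...,2]<.135)&(hsv[...,1]>130)&((hsv[...,0]<5)|(hsv[...,0]>170)); q=P[g&reg]
    if len(q):print("  gluecap",len(q),q.mean(0))
    # yellow
    y=cv2.inRange(hsv,(22,130,80),(34,255,255))>0
    q=P[y&(P[...,0]>.5)&(P[...,0]<.65)&(P[...,1]<-.1)]; 
    l=cv2.fitLine(q[:,:2].astype(np.float32),cv2.DIST_HUBER,0,.01,.01).ravel()
    rr=cv2.minAreaRect((q[:,:2]*1000).astype(np.float32)); print("  yellow",len(q),l,rr,np.median(q[:,2]))
    z=P[...,2]; 
c=b["frame"][140:245,330:450,::-1]; cv2.imwrite("pics/nest0.png",cv2.resize(c,None,fx=5,fy=5,interpolation=cv2.INTER_CUBIC))
E
```

```text
cam [0.997 0.698 0.979]
cam [0.351 0.092 1.279]
top loop top n 103 [0.509  0.3981 0.2996] [0.502 0.377 0.294] [0.518 0.419 0.304]
  rect mm ((509.2009582519531, 397.80615234375), (12.930734634399414, 40.12778854370117), 8.41889476776123)
  rail 1635 ((537.83544921875, 286.22039794921875), (62.38152313232422, 369.3337707519531), 7.031109809875488) 0.2965771429518117
  line [ 0.11973596 -0.9928058   0.5564485   0.2882078 ]
  gluecap 59 [0.46525161 0.41502776 0.12000384]
  yellow 294 [ 0.19839126 -0.9801229   0.56249267 -0.21977001] ((563.3003540039062, -223.21121215820312), (13.879117965698242, 175.25924682617188), 11.518322944641113) 0.07695066103237044
scene loop top n 103 [0.513  0.4001 0.2989] [0.505 0.381 0.293] [0.532 0.42  0.303]
  rect mm ((512.9376220703125, 400.2652587890625), (26.26787757873535, 33.87024688720703), 42.228477478027344)
  rail 1471 ((538.597900390625, 286.83258056640625), (64.68053436279297, 369.92547607421875), 6.903963565826416) 0.29722924695880354
  line [ 0.11978152 -0.9928003   0.55683905  0.32770678]
  gluecap 7 [0.47368103 0.41155014 0.11997477]
  yellow 133 [ 0.19771191 -0.9802602   0.5631816  -0.21635365] ((563.1840209960938, -216.730224609375), (15.115506172180176, 165.42637634277344), 11.647690773010254) 0.07661825171091792
```

View pics/nest0.png

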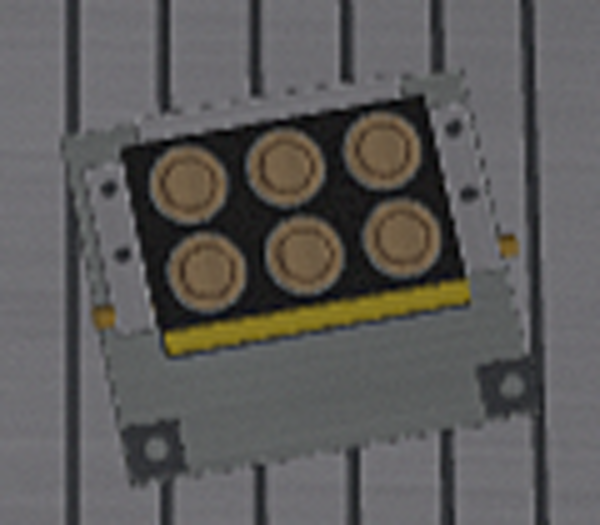

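```bash
cat > to.py <<'E'
import sys
from h import *
# usage: to.py x y z jawyaw_deg  -> shift in tool axes (cm) and twist
x,y,z,yw=map(float,sys.argv[1:5]); s=bot.state(); R=np.array(s["tool_rot"]); p=np.array(s["eef_pos"])
d=R.T@(np.array([x,y,z])-p)*100; cur=np.arctan2(R[1,1],R[0,1]); tw=-(np.radians(yw)-cur); tw=(tw+np.pi)%(2*np.pi)-np.pi
print("t",round(s["time_s"],2),"pos",p.round(4),"jawyaw",np.degrees(cur).round(2),"F",np.round(s["ft_force"],1),"w",round(s["width"],4),"q7",round(s["qpos"][6],2)); print("rows:",d.round(2),"twist",round(tw,3))
E
python3 to.py 0.42 -0.5 0.42 -83.1
```

```text
t 0.3 pos [ 0.2357 -0.6323  0.231 ] jawyaw -69.56 F [ 0.4 -0.7  0.4] w 0.0856 q7 -0.08
rows: [ 21.89  -5.97 -18.9 ] twist 0.236
```

```bash
python3 -m jog '[11,-3,-18.9,0.12,100, 21.9,-6,-18.9,0.236,100, 21.9,-6,-18.9,0.236,100, 21.9,-6,-18.9,0.236,100, 21.9,-6,-18.9,0.236,100]'; python3 to.py 0.52 -0.22 0.42 -83.1
```

```text
time_s: 0.92
eef_pos: [0.4221, -0.4981, 0.4221]
tool_rot: [[0.992, 0.122, 0.001], [0.122, -0.992, -0.001], [0.001, 0.001, -1.0]]
ft_force: [-0.2, -0.9, -0.4]
width: 0.0851
t 0.93 pos [ 0.4221 -0.4981  0.4221] jawyaw -82.98 F [-0.2 -0.9 -0.4] w 0.0851 q7 -0.67
rows: [ 13.12 -26.4    0.21] twist 0.002
```

```bash
python3 -m jog '[13,-26.4,0,0,100, 13,-26.4,0,0,100, 13,-26.4,0,0,100, 13,-26.4,0,0,100, 13,-26.4,0,0,100]'; python3 to.py 0.51 0.399 0.42 -83.1
```

```text
time_s: 1.55
eef_pos: [0.518, -0.2187, 0.4206]
tool_rot: [[0.992, 0.123, 0.001], [0.123, -0.992, 0.0], [0.001, -0.0, -1.0]]
ft_force: [-0.1, -1.2, 0.3]
width: 0.0854
t 1.55 pos [ 0.518  -0.2187  0.4206] jawyaw -82.91 F [-0.1 -1.2  0.3] w 0.0854 q7 -1.18
rows: [  6.83 -61.4    0.08] twist 0.003
```

```bash
python3 -m jog '[6.5,-61,0,0,100, 6.5,-61,0,0,100, 6.5,-61,0,0,100, 6.5,-61,0,0,100, 6.5,-61,0,0,100]'; python3 to.py 0.51 0.399 0.42 -83.1
```

```text
time_s: 2.17
eef_pos: [0.5123, 0.0922, 0.4206]
tool_rot: [[0.993, 0.12, 0.001], [0.12, -0.993, -0.0], [0.001, 0.0, -1.0]]
ft_force: [1.2, -1.2, 0.3]
width: 0.0854
t 2.17 pos [0.5123 0.0922 0.4206] jawyaw -83.1 F [ 1.2 -1.2  0.3] w 0.0854 q7 -1.79
rows: [  3.46 -30.48   0.05] twist -0.0
```

```bash
python3 -m jog '[3.5,-30.5,0,0,100, 3.5,-30.5,0,0,100, 3.5,-30.5,0,0,100, 3.5,-30.5,0,0,100, 3.5,-30.5,0,0,100]'; python3 -m jog '[0,0,5,0,100, 0,0,5,0,100]';python3 to.py 0.5105 0.399 0.255 -83.1
python3 - <<'E'
from h import *
a=get_image("scene");b=get_image("top")
c1=cv2.resize(a["frame"][170:350,290:430,::-1],(400,514),interpolation=cv2.INTER_CUBIC)
c2=cv2.resize(b["frame"][145:265,95:195,::-1],(400,514),interpolation=cv2.INTER_CUBIC)
cv2.imwrite("pics/c2.png",np.hstack([c1,c2]))
E
```

```text
time_s: 2.8
eef_pos: [0.5104, 0.3994, 0.4203]
tool_rot: [[0.993, 0.12, 0.0], [0.12, -0.993, 0.0], [0.0, -0.0, -1.0]]
ft_force: [0.9, -0.7, 0.5]
width: 0.0852
time_s: 3.05
eef_pos: [0.5094, 0.3959, 0.3661]
tool_rot: [[0.993, 0.121, -0.006], [0.121, -0.993, -0.006], [-0.007, 0.005, -1.0]]
ft_force: [-0.2, -0.8, 0.3]
width: 0.0852
t 3.05 pos [0.5094 0.3959 0.3661] jawyaw -83.02 F [-0.2 -0.8  0.3] w 0.0852 q7 -2.37
rows: [ 0.22 -0.35 11.1 ] twist 0.001
```

View pics/c2.png

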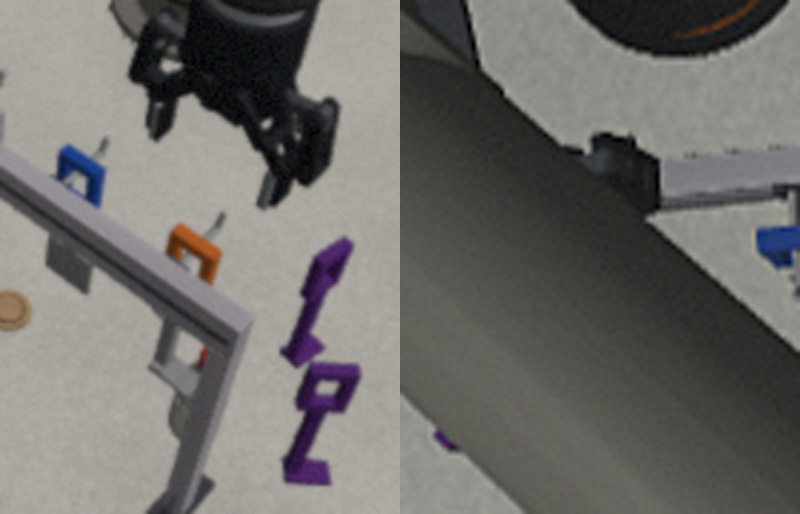

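The scene view shows the open fingers (crop 150,130 and 275,190) straddling the orange loop (195,250). Going down.

```bash
python3 -m jog '[0.1,-0.2,4,0,100, 0.1,-0.2,8,0,100, 0.1,-0.2,8,0,100, 0.1,-0.2,8,0,100]';python3 to.py 0.5105 0.399 0.258 -83.1
```

```text
time_s: 3.65
eef_pos: [0.5128, 0.4, 0.2936]
tool_rot: [[0.993, 0.119, 0.003], [0.119, -0.993, 0.003], [0.004, -0.002, -1.0]]
ft_force: [0.4, 0.4, 0.6]
width: 0.085
t 3.65 pos [0.5128 0.4    0.2936] jawyaw -83.15 F [0.4 0.4 0.6] w 0.085 q7 -2.4
rows: [-0.25  0.08  3.55] twist -0.001
```

```bash
python3 -m jog '[-0.2,0.1,3.5,0,100, -0.2,0.1,3.5,0,100, -0.2,0.1,3.5,0,60]'; python3 -m jog '[0,0,0,0,30, 0,0,0,0,0, 0,0,0,0,0, 0,0,0,0,0, 0,0,0,0,0]' 80;python3 to.py 0.5105 0.399 0.258 -83.1
python3 - <<'E'
from h import *
a=get_image("scene")
cv2.imwrite("pics/c3.png",cv2.resize(a["frame"][200:340,300:430,::-1],None,fx=4,fy=4,interpolation=cv2.INTER_CUBIC))
E
```

```text
time_s: 4.03
eef_pos: [0.5105, 0.3991, 0.2578]
tool_rot: [[0.993, 0.12, 0.002], [0.12, -0.993, 0.002], [0.003, -0.002, -1.0]]
ft_force: [0.1, 0.9, -0.0]
width: 0.07
time_s: 4.65
eef_pos: [0.5104, 0.3992, 0.2571]
tool_rot: [[0.993, 0.12, 0.003], [0.12, -0.993, 0.002], [0.003, -0.002, -1.0]]
ft_force: [-0.1, 0.1, 5.8]
width: 0.039
t 4.65 pos [0.5104 0.3992 0.2571] jawyaw -83.09 F [-0.1  0.1  5.8] w 0.039 q7 -2.41
rows: [ 0.01  0.02 -0.09] twist 0.0
```

View pics/c3.png

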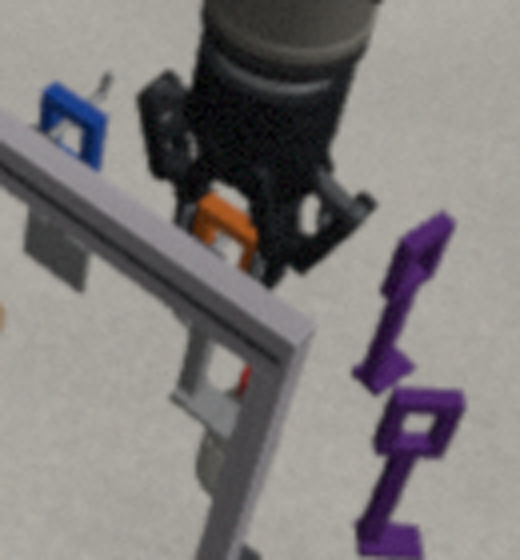

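Jaws hold the loop at 39 mm (40 mm expected). Lift 21 mm and draw it off along the hook.

```bash
python3 -m jog '[0,0,-1,0,0, 0,0,-2.1,0,0, 0,0,-2.1,0,0]' 110; python3 -m jog '[-3,0,-2.1,0,0, -3,0,0,0,0]' 2>/dev/null | head -0; python3 to.py 0.4505 0.392 0.278 -83.1
```

```text
time_s: 5.08
eef_pos: [0.5098, 0.3986, 0.2773]
tool_rot: [[0.993, 0.12, 0.001], [0.12, -0.993, 0.001], [0.001, -0.001, -1.0]]
ft_force: [0.1, -0.2, -2.7]
width: 0.0385
t 5.33 pos [0.4792 0.3948 0.2765] jawyaw -83.04 F [-0.7  0.4 -2.5] w 0.0384 q7 -2.43
rows: [-2.88 -0.07 -0.15] twist 0.001
```

That second call was careless: its first row commanded extra lift. The forces show only the bar's weight, so it did no harm. Continuing out along the wire.

```bash
python3 -m jog '[-1.5,0,-0.2,0,0, -4.5,0,-0.2,0,0, -4.5,0,-0.2,0,0, -4.5,0,-0.2,0,0]'; python3 to.py 0.40 0.39 0.33 -83.1
python3 - <<'E'
from h import *
a=get_image("scene")
cv2.imwrite("pics/c4.png",cv2.resize(a["frame"][180:340,300:440,::-1],None,fx=3.5,fy=3.5,interpolation=cv2.INTER_CUBIC))
E
```

```text
time_s: 5.82
eef_pos: [0.4354, 0.3894, 0.2791]
tool_rot: [[0.993, 0.121, 0.001], [0.121, -0.993, 0.0], [0.001, -0.0, -1.0]]
ft_force: [0.2, 0.3, -3.3]
width: 0.0382
t 5.83 pos [0.4354 0.3894 0.2791] jawyaw -83.08 F [ 0.2  0.3 -3.3] w 0.0382 q7 -2.46
rows: [-3.5  -0.49 -5.1 ] twist 0.0
```

View pics/c4.png

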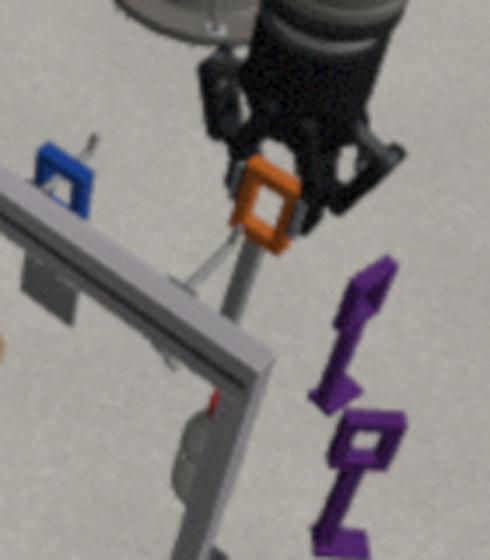

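Bar is free of the hook (loop at crop 268,205, hook wire behind it). Raise above everything and swing to the nest.

```bash
python3 -m jog '[-1,0,-6,0,0, -1,0,-12,0,0, -1,0,-18,0,0, -1,0,-18,0,0]'; python3 to.py 0.509 -0.2297 0.46 11.4
```

```text
time_s: 6.38
eef_pos: [0.4266, 0.3898, 0.4641]
tool_rot: [[0.993, 0.12, 0.007], [0.12, -0.993, 0.007], [0.008, -0.007, -1.0]]
ft_force: [0.8, 1.1, -3.1]
width: 0.0385
t 6.38 pos [0.4266 0.3898 0.4641] jawyaw -83.13 F [ 0.8  1.1 -3.1] w 0.0385 q7 -2.41
rows: [7.700e-01 6.249e+01 1.000e-02] twist -1.65
```

```bash
python3 -m jog '[1,62,0,-1.6,0, 1,62,0,-1.6,0, 1,62,0,-1.6,0, 1,62,0,-1.6,0, 1,62,0,-1.6,0]'; python3 to.py 0.509 -0.2297 0.46 11.4
```

```text
time_s: 7.0
eef_pos: [0.464, 0.1184, 0.4573]
tool_rot: [[0.595, 0.804, -0.001], [0.804, -0.595, -0.001], [-0.002, -0.0, -1.0]]
ft_force: [1.5, 0.9, -3.1]
width: 0.0383
t 7.0 pos [0.464  0.1184 0.4573] jawyaw -36.51 F [ 1.5  0.9 -3.1] w 0.0383 q7 -1.03
rows: [-25.3   24.33  -0.24] twist -0.836
```

```bash
python3 -m jog '[-25.3,24.3,0,-0.83,0, -25.3,24.3,0,-0.83,0, -25.3,24.3,0,-0.83,0, -25.3,24.3,0,-0.83,0, -25.3,24.3,0,-0.83,0]'; python3 to.py 0.509 -0.2297 0.46 11.4; python3 to.py 0.509 -0.2297 0.22 11.4
```

```text
time_s: 7.62
eef_pos: [0.4988, -0.1556, 0.4574]
tool_rot: [[-0.184, 0.983, -0.001], [0.983, 0.184, -0.0], [0.0, -0.001, -1.0]]
ft_force: [0.9, -0.2, -2.6]
width: 0.0382
t 7.62 pos [ 0.4988 -0.1556  0.4574] jawyaw 10.58 F [ 0.9 -0.2 -2.6] w 0.0382 q7 0.34
rows: [-7.47 -0.36 -0.26] twist -0.014
t 7.62 pos [ 0.4988 -0.1556  0.4574] jawyaw 10.58 F [ 0.9 -0.2 -2.6] w 0.0382 q7 0.34
rows: [-7.48 -0.33 23.74] twist -0.014
```

```bash
python3 -m jog '[-5,-0.3,0,-0.01,0, -7.5,-0.3,6,-0.01,0, -7.5,-0.3,12,-0.01,0, -7.5,-0.3,18,-0.01,0, -7.5,-0.3,21,-0.01,0]'; python3 -m jog '[0,0,0,0,0,0,0,0,0,0]'; python3 to.py 0.509 -0.2297 0.205 11.4
```

```text
time_s: 8.25
eef_pos: [0.5067, -0.2278, 0.2436]
tool_rot: [[-0.187, 0.982, -0.007], [0.982, 0.187, 0.002], [0.003, -0.006, -1.0]]
ft_force: [0.3, 0.0, -1.7]
width: 0.0383
time_s: 8.5
eef_pos: [0.5102, -0.2285, 0.2497]
tool_rot: [[-0.188, 0.982, 0.002], [0.982, 0.188, -0.001], [-0.001, 0.001, -1.0]]
ft_force: [-0.0, -0.3, -2.9]
width: 0.0382
t 8.5 pos [ 0.5102 -0.2285  0.2497] jawyaw 10.81 F [-0.  -0.3 -2.9] w 0.0382 q7 0.44
rows: [-0.09 -0.15  4.47] twist -0.01
```

```bash
python3 - <<'E'
from h import *
a=get_image("scene");b=get_image("top")
c1=cv2.resize(a["frame"][110:250,130:270,::-1],(400,400),interpolation=cv2.INTER_CUBIC)
c2=cv2.resize(b["frame"][130:260,330:460,::-1],(400,400),interpolation=cv2.INTER_CUBIC)
cv2.imwrite("pics/c5.png",np.hstack([c1,c2]))
# predicted points
n=np.array([.980,.198,0]);T=np.array([.5102,-.2285,.2497])
for nm,X in(("tip",T+.036*n+[0,0,-.132]),("heel",T-.006*n+[0,0,-.132]),("looptop",T+[0,0,.043])): print(nm,np.round(proj(a,X),1))
E
```

```text
tip [201.6 177.8]
heel [210.8 171.5]
looptop [203.4 127.9]
```

View pics/c5.png

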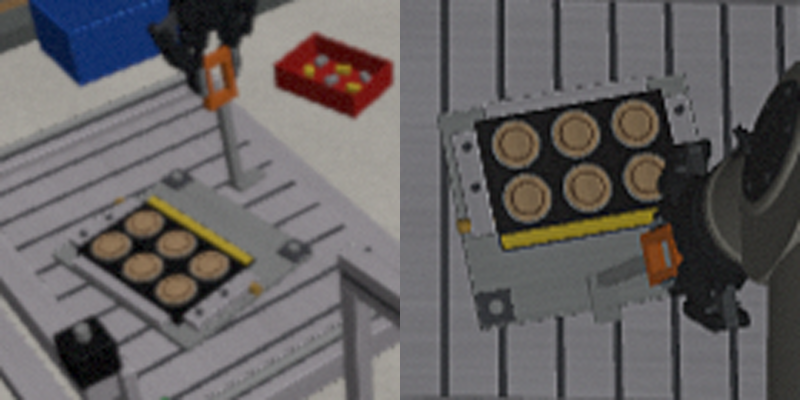

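The picture shows the nose at crop (260,178) pointing away from the plate (towards the robot). So my reading of the hanging direction was 180° off: bar x is rail +y. I'll turn half round (q7 from 0.44 to about -2.70, within its range).

```bash
python3 -m jog '[0,0,0,0.9,0,0,0,0,0.9,0,0,0,0,0.9,0,0,0,0,0.9,0,0,0,0,0.9,0]' >/dev/null; python3 -m jog '[0,0,0,0.9,0,0,0,0,0.9,0,0,0,0,0.9,0,0,0,0,0.9,0,0,0,0,0.9,0]'>/dev/null; python3 -m jog '[0,0,0,0.9,0,0,0,0,0.9,0,0,0,0,0.9,0,0,0,0,0.9,0,0,0,0,0.9,0]' ; python3 to.py 0.509 -0.2297 0.205 191.4
```

```text
time_s: 10.48
eef_pos: [0.5103, -0.2281, 0.2504]
tool_rot: [[0.586, -0.811, 0.003], [-0.811, -0.586, -0.001], [0.002, -0.002, -1.0]]
ft_force: [-0.8, 0.3, -4.0]
width: 0.0383
t 10.47 pos [ 0.5103 -0.2281  0.2504] jawyaw -144.15 F [-0.8  0.3 -4. ] w 0.0383 q7 -2.14
rows: [0.04 0.21 4.53] twist 0.427
```

```bash
python3 -m jog '[0,0.2,0,0.43,0,0,0.2,0,0.43,0,0,0.2,0,0.43,0,0,0.2,0,0.43,0]' ; python3 to.py 0.509 -0.2297 0.205 191.4
python3 - <<'E'
from h import *
a=get_image("scene");b=get_image("top")
c1=cv2.resize(a["frame"][110:210,150:250,::-1],(500,500),interpolation=cv2.INTER_CUBIC)
c2=cv2.resize(b["frame"][150:250,350:450,::-1],(300,300),interpolation=cv2.INTER_CUBIC)
out=np.zeros((500,800,3),np.uint8);out[:,:500]=c1;out[:300,500:]=c2
cv2.imwrite("pics/c6.png",out)
n=np.array([.980,.198,0]);T=bot.state()["eef_pos"]
for nm,X in(("tip",T+.036*n+[0,0,-.132]),("heel",T-.006*n+[0,0,-.132]),("looptop",T+[0,0,.043])): p=np.array(proj(a,X));print(nm,((p-[150,110])*5).round())
E
```

```text
time_s: 10.98
eef_pos: [0.5086, -0.2292, 0.2501]
tool_rot: [[0.2, -0.98, 0.003], [-0.98, -0.2, -0.001], [0.001, -0.002, -1.0]]
ft_force: [0.2, 0.2, -3.2]
width: 0.038
t 10.97 pos [ 0.5086 -0.2292  0.2501] jawyaw -168.44 F [ 0.2  0.2 -3.2] w 0.038 q7 -2.54
rows: [ 0.05 -0.01  4.51] twist 0.003
tip [260. 337.]
heel [306. 306.]
looptop [269.  88.]
```

View pics/c6.png

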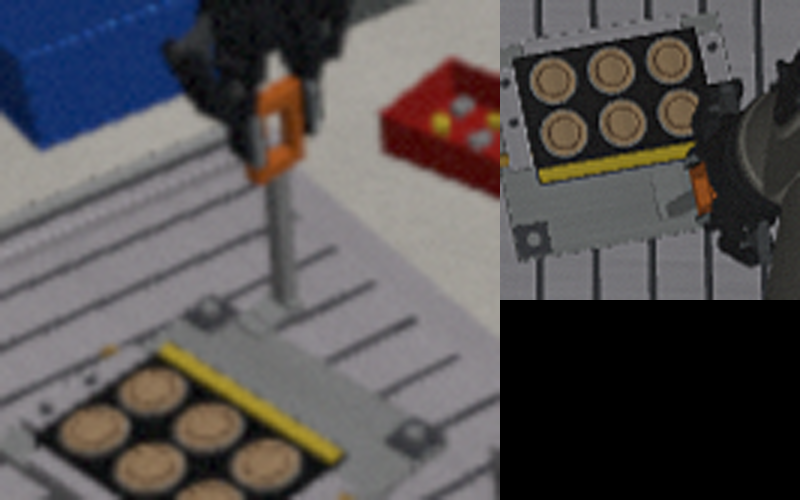

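Nose now points at the plate: tip near crop (248,328), predicted (260,337), which agrees within about 4 mm. Lowering to the apron.

```bash
python3 -m jog '[0,0,2.5,0,0,0,0,4.9,0,0,0,0,4.9,0,0,0,0,4.9,0,0]' ; python3 -m jog '[0,0,0.3,0,0,0,0,0.3,0,0]'; python3 -m jog '[0,0,0.2,0,0,0,0,0.2,0,0]';python3 to.py 0.509 -0.2297 0.193 191.4
```

```text
time_s: 11.58
eef_pos: [0.5085, -0.2296, 0.2007]
tool_rot: [[0.2, -0.98, 0.001], [-0.98, -0.2, -0.001], [0.001, -0.001, -1.0]]
ft_force: [-0.2, -0.5, -2.7]
width: 0.0385
time_s: 11.82
eef_pos: [0.508, -0.2293, 0.1971]
tool_rot: [[0.199, -0.98, 0.001], [-0.98, -0.199, -0.001], [0.001, -0.001, -1.0]]
ft_force: [0.4, -0.6, -3.3]
width: 0.0381
time_s: 12.08
eef_pos: [0.5082, -0.2295, 0.1955]
tool_rot: [[0.199, -0.98, 0.001], [-0.98, -0.199, -0.001], [0.001, -0.001, -1.0]]
ft_force: [-1.1, -0.1, 3.3]
width: 0.0382
t 12.07 pos [ 0.5082 -0.2295  0.1955] jawyaw -168.51 F [-1.1 -0.1  3.3] w 0.0382 q7 -2.51
rows: [ 0.03 -0.08  0.25] twist 0.002
```

Touch-down at TCP z 0.1955 (predicted 0.192). Ease up 1.5 mm and slide the nose in under the edge.

```bash
python3 -m jog '[0,0,-0.15,0,0,0,-0.8,-0.15,0,0,0,-1.6,-0.15,0,0,0,-1.6,-0.15,0,0]' ; python3 -m jog '[0,-0.5,0,0,0,0,-0.9,0,0,0,0,-0.9,0,0,0]';python3 to.py 0.5365 -0.2235 0.193 191.4
python3 - <<'E'
from h import *
a=get_image("scene");b=get_image("top")
c1=cv2.resize(a["frame"][130:210,160:240,::-1],(500,500),interpolation=cv2.INTER_CUBIC)
c2=cv2.resize(b["frame"][150:250,350:450,::-1],(300,300),interpolation=cv2.INTER_CUBIC)
out=np.zeros((500,800,3),np.uint8);out[:,:500]=c1;out[:300,500:]=c2
cv2.imwrite("pics/c7.png",out)
E
```

```text
time_s: 12.58
eef_pos: [0.5244, -0.2255, 0.1959]
tool_rot: [[0.201, -0.98, 0.0], [-0.98, -0.201, -0.0], [0.0, -0.0, -1.0]]
ft_force: [-0.7, -0.7, -3.2]
width: 0.0379
time_s: 12.95
eef_pos: [0.5327, -0.2241, 0.1961]
tool_rot: [[0.2, -0.98, 0.0], [-0.98, -0.2, -0.0], [0.0, -0.0, -1.0]]
ft_force: [0.2, 0.3, -3.8]
width: 0.0381
t 12.95 pos [ 0.5327 -0.2241  0.1961] jawyaw -168.49 F [ 0.2  0.3 -3.8] w 0.0381 q7 -2.53
rows: [ 0.02 -0.39  0.31] twist 0.002
```

View pics/c7.png

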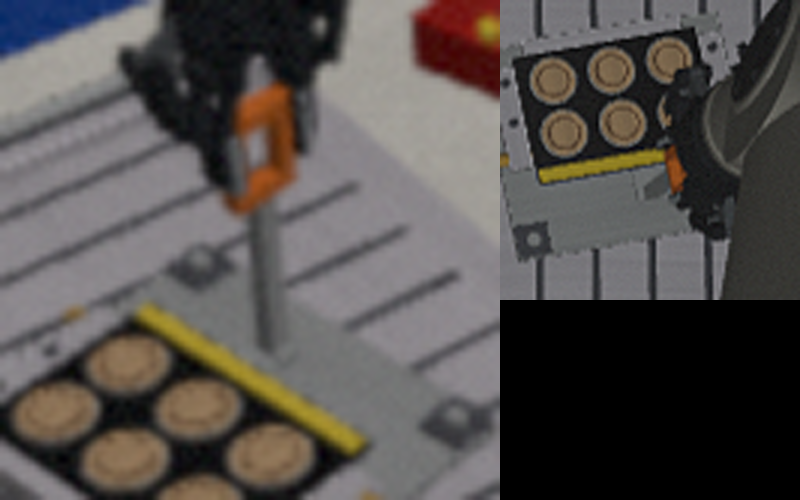

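Nose (scene crop 265,350) is under the yellow edge with no contact force. Push 4 mm deeper and stand the heel on the base.

```bash
python3 -m jog '[0,-0.4,0,0,0,0,-0.4,0,0,0,0,-0.4,0,0,0]' ; python3 -m jog '[0,0,0.15,0,0,0,0,0.25,0,0,0,0,0.25,0,0]';python3 to.py 0.5365 -0.2235 0.193 191.4
```

```text
time_s: 13.42
eef_pos: [0.5362, -0.2235, 0.1961]
tool_rot: [[0.199, -0.98, -0.0], [-0.98, -0.199, -0.0], [0.0, 0.0, -1.0]]
ft_force: [0.0, 0.3, -3.2]
width: 0.0382
time_s: 13.8
eef_pos: [0.5364, -0.224, 0.1954]
tool_rot: [[0.199, -0.98, 0.001], [-0.98, -0.199, -0.001], [0.001, -0.001, -1.0]]
ft_force: [-4.2, 0.8, 10.5]
width: 0.0382
t 13.8 pos [ 0.5364 -0.224   0.1954] jawyaw -168.54 F [-4.2  0.8 10.5] w 0.0382 q7 -2.53
rows: [-0.05 -0.02  0.24] twist 0.001
```

Standing on the heel with about 14 N. Ease the grip so the bar can turn between the pads, and draw the handle back in steps.

```bash
python3 -m jog '[0,0,0,0,0,0,0.5,0,0,0,0,1,0,0,0,0,1,0,0,0]' 35 ; python3 -m jog '[0,0.5,0,0,0,0,0.8,0,0,0,0,0.8,0,0,0]'
python3 - <<'E'
from h import *
a=get_image("scene")
cv2.imwrite("pics/c8.png",cv2.resize(a["frame"][130:210,160:240,::-1],(500,500),interpolation=cv2.INTER_CUBIC))
E
```

```text
time_s: 14.3
eef_pos: [0.5285, -0.2257, 0.1954]
tool_rot: [[0.2, -0.98, 0.006], [-0.98, -0.2, -0.001], [0.002, -0.005, -1.0]]
ft_force: [3.7, 1.3, 7.1]
width: 0.0381
time_s: 14.68
eef_pos: [0.5208, -0.2274, 0.1953]
tool_rot: [[0.2, -0.98, 0.006], [-0.98, -0.2, -0.001], [0.003, -0.005, -1.0]]
ft_force: [4.9, 0.7, 7.7]
width: 0.0384
```

View pics/c8.png

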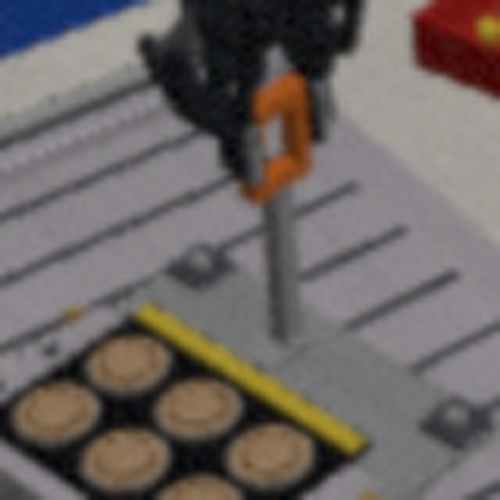

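The heel slid back (foot from crop 270,348 to 285,340) and the opening did not change. The fixed-orientation grip will not let the bar pivot, and the base is too slick. I'll go back in, grip hard and raise the edge with the nose by lifting the bar.

```bash
python3 -m jog '[0,0,-0.35,0,0,0,0,-0.35,0,0,0,-0.8,-0.35,0,0,0,-1.8,-0.35,0,0,0,-1.8,-0.35,0,0]' 120; python3 -m jog '[0,0,0,0,0,0,0,0,0,0]'; python3 to.py 0.5375 -0.2235 0.193 191.4
python3 - <<'E'
from h import *
a=get_image("scene")
cv2.imwrite("pics/c9.png",cv2.resize(a["frame"][130:210,160:240,::-1],(500,500),interpolation=cv2.INTER_CUBIC))
E
```

```text
time_s: 15.35
eef_pos: [0.5373, -0.2228, 0.1968]
tool_rot: [[0.201, -0.98, -0.0], [-0.98, -0.201, -0.0], [0.0, 0.0, -1.0]]
ft_force: [-0.6, 0.1, -3.6]
width: 0.0385
time_s: 15.6
eef_pos: [0.5361, -0.2234, 0.197]
tool_rot: [[0.199, -0.98, -0.0], [-0.98, -0.199, -0.0], [0.0, 0.0, -1.0]]
ft_force: [1.4, 1.0, -5.1]
width: 0.0381
t 15.6 pos [ 0.5361 -0.2234  0.197 ] jawyaw -168.51 F [ 1.4  1.  -5.1] w 0.0381 q7 -2.54
rows: [ 0.04 -0.14  0.4 ] twist 0.002
```

View pics/c9.png

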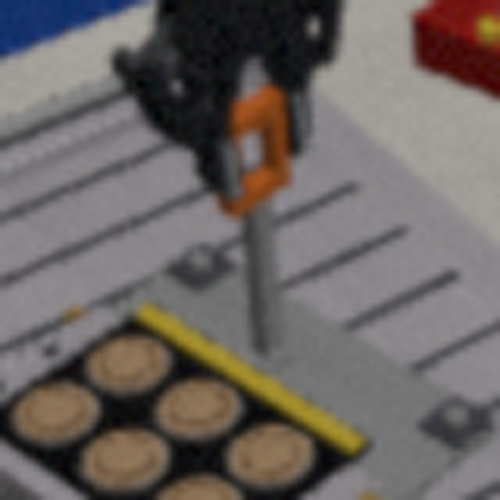

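Nose back under the edge (foot at crop 263,352). Lift slowly, watching the force.

```bash
python3 -m jog '[0,-0.1,-0.2,0,0,0,-0.1,-0.4,0,0,0,-0.1,-0.5,0,0,0,-0.1,-0.5,0,0]'; python3 -m jog '[0,0,-0.15,0,0,0,0,-0.3,0,0,0,0,-0.4,0,0,0,0,-0.4,0,0]'
```

```text
time_s: 16.15
eef_pos: [0.5364, -0.2232, 0.2018]
tool_rot: [[0.199, -0.98, -0.002], [-0.98, -0.199, 0.0], [-0.0, 0.002, -1.0]]
ft_force: [0.0, -0.1, -12.3]
width: 0.0382
time_s: 16.65
eef_pos: [0.5381, -0.2236, 0.2073]
tool_rot: [[0.199, -0.98, 0.003], [-0.98, -0.199, -0.001], [0.002, -0.002, -1.0]]
ft_force: [0.3, 0.1, -4.3]
width: 0.0378
```

```bash
cat > look.py <<'E'
import sys
from h import *
a=get_image("scene");b=get_image("top")
c1=cv2.resize(a["frame"][130:210,160:240,::-1],(500,500),interpolation=cv2.INTER_CUBIC)
c2=cv2.resize(b["frame"][150:250,350:450,::-1],(300,300),interpolation=cv2.INTER_CUBIC)
out=np.zeros((500,800,3),np.uint8);out[:,:500]=c1;out[:300,500:]=c2
cv2.imwrite(sys.argv[1],out)
for nm,im in(("scene",a),("top",b)):
    hsv=cv2.cvtColor(im["frame"],cv2.COLOR_RGB2HSV); y=cv2.inRange(hsv,(22,130,80),(34,255,255))
    k,l,st,ce=cv2.connectedComponentsWithStats(y)
    for i in range(1,k):
        if st[i,4]<25: continue
        v,u=np.where(l==i); P=np.array([dep(im,x,yy) for x,yy in zip(u,v)]); P=P[(P[:,0]>.5)&(P[:,0]<.65)&(P[:,1]<-.1)]
        if len(P)>20: print(nm,"yellow",len(P),np.median(P,0).round(4),"z by y-thirds",[np.median(P[(P[:,1]>=lo)&(P[:,1]<lo+.06),2]).round(4) for lo in(-.31,-.25,-.19)])
E
python3 look.py pics/d1.png
```

```text
scene yellow 142 [ 0.5646 -0.214   0.0866] z by y-thirds [np.float64(0.0862), np.float64(0.0868), np.float64(0.0866)]
top yellow 201 [ 0.5596 -0.1936  0.0868] z by y-thirds [np.float64(nan), np.float64(0.0866), np.float64(0.0869)]
  return _methods._mean(a, axis=axis, dtype=dtype,
  ret = ret.dtype.type(ret / rcount)
```

View pics/d1.png

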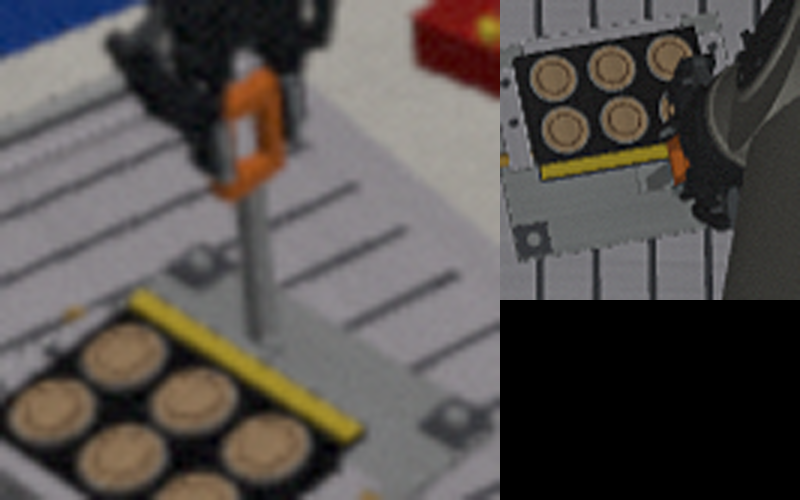

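The yellow edge has risen about 10 mm (0.0768 to 0.0867) and the force has fallen away, so the plungers are already letting go. A few mm more for certainty.

```bash
python3 -m jog '[0,0,-0.15,0,0,0,0,-0.3,0,0,0,0,-0.4,0,0,0,0,-0.4,0,0]';  python3 look.py pics/d2.png 2>/dev/null; python3 -m jog '[0,0,0.2,0,0,0,0,0.4,0,0,0,0,0.4,0,0]'; python3 look.py pics/d3.png 2>/dev/null
```

```text
time_s: 17.25
eef_pos: [0.5374, -0.2231, 0.2102]
tool_rot: [[0.199, -0.98, 0.0], [-0.98, -0.199, -0.0], [0.0, -0.0, -1.0]]
ft_force: [0.9, -0.1, -5.3]
width: 0.0378
scene yellow 146 [ 0.5644 -0.2147  0.089 ] z by y-thirds [np.float64(0.0893), np.float64(0.0889), np.float64(0.0889)]
top yellow 201 [ 0.5592 -0.1941  0.0892] z by y-thirds [np.float64(nan), np.float64(0.0891), np.float64(0.0893)]
time_s: 17.73
eef_pos: [0.537, -0.2233, 0.206]
tool_rot: [[0.199, -0.98, -0.0], [-0.98, -0.199, -0.0], [0.0, 0.0, -1.0]]
ft_force: [-0.6, 0.5, -2.8]
width: 0.0387
scene yellow 147 [ 0.5636 -0.2144  0.0887] z by y-thirds [np.float64(0.089), np.float64(0.0885), np.float64(0.0887)]
top yellow 196 [ 0.5593 -0.1932  0.0888] z by y-thirds [np.float64(nan), np.float64(0.0885), np.float64(0.089)]
```

The edge stays at 0.0888 (12 mm up) with the bar lowered 4 mm, so it is held. Withdraw the nose straight back.

```bash
python3 -m jog '[0,0,0.3,0,0,0,1,0.3,0,0,0,2.5,0.3,0,0,0,5,0.3,0,0,0,5,0.3,0,0]';  python3 -m jog '[0,2,-3,0,0,0,3.5,-7,0,0,0,3.5,-7,0,0,0,3.5,-7,0,0]'; python3 look.py pics/d4.png 2>/dev/null
```

```text
time_s: 18.45
eef_pos: [0.4852, -0.2344, 0.2032]
tool_rot: [[0.196, -0.981, -0.001], [-0.981, -0.196, -0.0], [-0.0, 0.001, -1.0]]
ft_force: [0.6, -0.8, -3.5]
width: 0.0383
time_s: 18.95
eef_pos: [0.4539, -0.2397, 0.2727]
tool_rot: [[0.2, -0.98, 0.0], [-0.98, -0.2, 0.0], [0.0, -0.0, -1.0]]
ft_force: [-0.3, 0.3, -3.6]
width: 0.038
scene yellow 146 [ 0.5642 -0.2141  0.0888] z by y-thirds [np.float64(0.0886), np.float64(0.0889), np.float64(0.0888)]
top yellow 289 [ 0.5649 -0.2188  0.0892] z by y-thirds [np.float64(0.0893), np.float64(0.0891), np.float64(0.0894)]
```

View pics/d4.png

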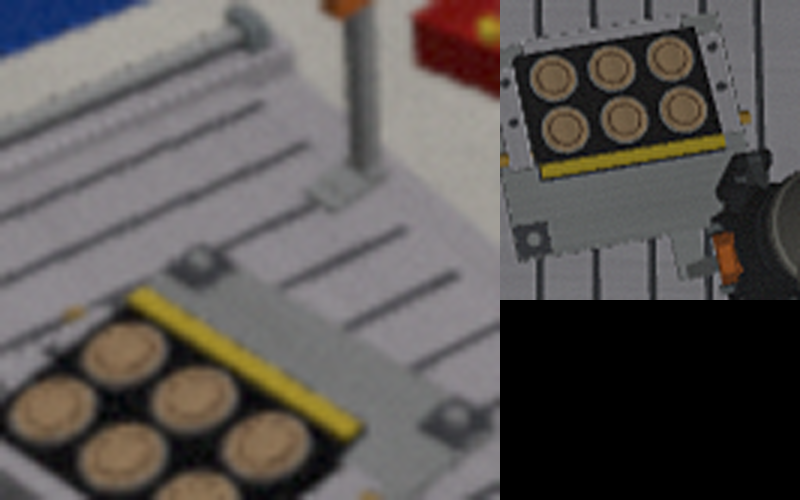

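Plate edge stays up at z 0.089, with the bar clear. Now back to the hook.

```bash
python3 -m jog '[0,0,-6,0,0,0,0,-12,0,0,0,0,-18.5,0,0,0,0,-18.5,0,0]';  python3 to.py 0.475 0.06 0.46 -125; 
```

```text
time_s: 19.55
eef_pos: [0.4559, -0.2408, 0.462]
tool_rot: [[0.2, -0.98, 0.007], [-0.98, -0.2, -0.003], [0.004, -0.007, -1.0]]
ft_force: [0.2, 0.5, -3.8]
width: 0.0382
t 19.55 pos [ 0.4559 -0.2408  0.462 ] jawyaw -168.48 F [ 0.2  0.5 -3.8] w 0.0382 q7 -2.55
rows: [-29.09  -7.88   0.13] twist -0.759
```

```bash
python3 -m jog '[-29,-7.9,0,-0.76,0,-29,-7.9,0,-0.76,0,-29,-7.9,0,-0.76,0,-29,-7.9,0,-0.76,0,-29,-7.9,0,-0.76,0]';  python3 to.py 0.43 0.3894 0.46 -83.1
```

```text
time_s: 20.18
eef_pos: [0.4728, 0.0628, 0.4556]
tool_rot: [[0.822, -0.569, -0.004], [-0.569, -0.822, -0.001], [-0.002, 0.003, -1.0]]
ft_force: [0.5, 0.1, -2.7]
width: 0.0381
t 20.18 pos [0.4728 0.0628 0.4556] jawyaw -124.68 F [ 0.5  0.1 -2.7] w 0.0381 q7 -2.44
rows: [-22.1  -24.42  -0.46] twist -0.726
```

```bash
python3 -m jog '[-22.1,-24.4,-0.4,-0.726,0,-22.1,-24.4,-0.4,-0.726,0,-22.1,-24.4,-0.4,-0.726,0,-22.1,-24.4,-0.4,-0.726,0,-22.1,-24.4,-0.4,-0.726,0]'; python3 -m jog '[-7,-8,0,0,0]'>/dev/null;  python3 to.py 0.43 0.3894 0.46 -83.1
```

```text
time_s: 20.8
eef_pos: [0.4336, 0.3716, 0.459]
tool_rot: [[0.993, 0.118, -0.003], [0.118, -0.993, -0.003], [-0.003, 0.002, -1.0]]
ft_force: [1.3, -0.7, -3.0]
width: 0.0382
t 20.93 pos [0.3884 0.4137 0.4573] jawyaw -83.43 F [-0.5  0.8 -3.5] w 0.0382 q7 -2.43
rows: [ 3.85  2.89 -0.28] twist -0.006
```

That extra row was unneeded but harmless. Return to the hook's line and measure the bar in the hand.

```bash
python3 -m jog '[3.8,2.9,0,0,0,3.8,2.9,6,0,0,3.8,2.9,12,0,0,3.8,2.9,17,0,0,3.8,2.9,17,0,0]'; python3 -m jog '[0,0,0,0,0,0,0,0,0,0]' >/dev/null;  python3 to.py 0.4354 0.3894 0.282 -83.1
cat > bar.py <<'E'
import sys
from h import *
T=np.array(bot.state()["eef_pos"])
a=get_image("scene");hsv=cv2.cvtColor(a["frame"],cv2.COLOR_RGB2HSV)
o=cv2.inRange(hsv,(4,140,70),(17,255,255)); k,l,st,ce=cv2.connectedComponentsWithStats(o)
for i in range(1,k):
    if st[i,4]<50: continue
    v,u=np.where(l==i); P=np.array([dep(a,x,y) for x,y in zip(u,v) if a["depth"][y,x]>0]); P=P[P[:,1]>.3]
    if len(P): print("orange",st[i],"min",P.min(0).round(4),"max",P.max(0).round(4),"p98z",np.percentile(P[:,2],97).round(4),"p2z",np.percentile(P[:,2],3).round(4),"z-TCP",(np.percentile(P[:,2],97)-T[2]).round(4))
cv2.imwrite(sys.argv[1],cv2.resize(a["frame"][180:340,300:440,::-1],None,fx=3.5,fy=3.5,interpolation=cv2.INTER_CUBIC))
E
python3 bar.py pics/e1.png
```

```text
time_s: 21.55
eef_pos: [0.4264, 0.3846, 0.2856]
tool_rot: [[0.993, 0.116, -0.009], [0.116, -0.993, -0.009], [-0.01, 0.008, -1.0]]
ft_force: [-0.7, -0.6, -3.5]
width: 0.038
t 21.8 pos [0.43   0.3885 0.2941] jawyaw -83.36 F [ 0.1  0.7 -3. ] w 0.0383 q7 -2.37
rows: [ 0.55 -0.02  1.21] twist -0.005
orange [369 218  20  29 262] min [0.4263 0.3669 0.2782] max [0.4444 0.4106 0.3496] p98z 0.3366 p2z 0.2806 z-TCP 0.0425
```

View pics/e1.png

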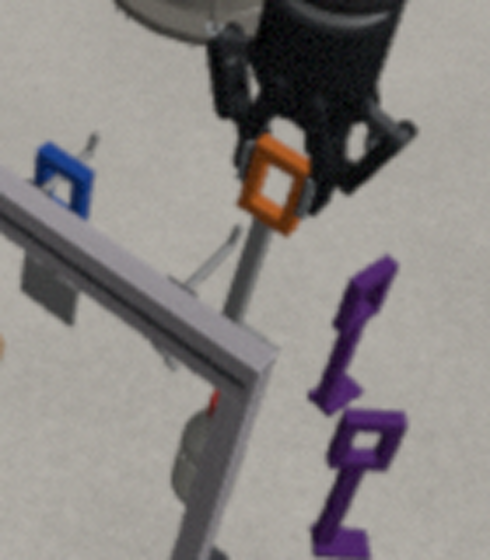

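Loop top is 42.5 mm above the TCP (43 when grasped), so the bar has not shifted in the hand. Re-enter along the way it came out, at TCP z 0.279.

```bash
python3 -m jog '[0.5,0,1.5,-0.005,0,0.5,0,1.5,-0.005,0,0.5,0,1.5,-0.005,0]'; python3 to.py 0.5104 0.3990 0.279 -83.1
```

```text
time_s: 22.22
eef_pos: [0.434, 0.3878, 0.2765]
tool_rot: [[0.993, 0.12, -0.0], [0.12, -0.993, -0.001], [-0.0, 0.001, -1.0]]
ft_force: [-0.1, -0.1, -3.0]
width: 0.0379
t 22.23 pos [0.434  0.3878 0.2765] jawyaw -83.08 F [-0.1 -0.1 -3. ] w 0.0379 q7 -2.37
rows: [ 7.72 -0.19 -0.26] twist 0.0
```

```bash
python3 -m jog '[0,-0.2,-0.25,0,0,1.5,-0.2,-0.25,0,0,3,-0.2,-0.25,0,0,4,-0.2,-0.25,0,0,4,-0.2,-0.25,0,0]';  python3 -m jog '[1.5,0,0,0,0,3,0,0,0,0,3.7,0,0,0,0,3.7,0,0,0,0,3.7,0,0,0,0]'; python3 to.py 0.5104 0.3992 0.257 -83.1;python3 bar.py pics/e2.png
```

```text
time_s: 22.85
eef_pos: [0.4747, 0.3943, 0.2788]
tool_rot: [[0.993, 0.119, -0.0], [0.119, -0.993, -0.001], [-0.0, 0.001, -1.0]]
ft_force: [0.2, -0.7, -2.7]
width: 0.0385
time_s: 23.48
eef_pos: [0.5098, 0.3993, 0.2791]
tool_rot: [[0.993, 0.121, -0.0], [0.121, -0.993, -0.0], [-0.001, 0.0, -1.0]]
ft_force: [-0.0, -0.3, -3.0]
width: 0.0383
t 23.48 pos [0.5098 0.3993 0.2791] jawyaw -83.05 F [-0.  -0.3 -3. ] w 0.0383 q7 -2.29
rows: [0.06 0.02 2.21] twist 0.001
orange [348 243  18  25 189] min [0.5064 0.3787 0.2706] max [0.5321 0.4206 0.3225] p98z 0.3211 p2z 0.2733 z-TCP 0.042
```

View pics/e2.png

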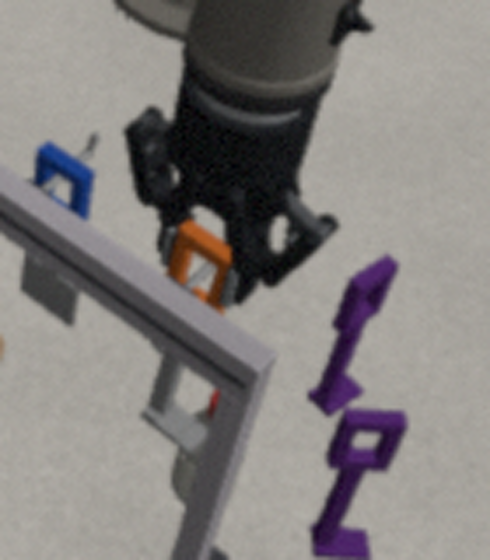

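The wire shows through the loop's opening (crop 200,275). Lower onto the hook.

```bash
python3 -m jog '[0,0,0.7,0,0,0,0,1.4,0,0,0,0,1.9,0,0,0,0,1.9,0,0]'; python3 -m jog '[0,0,0.15,0,0,0,0,0.15,0,0]' 40; python3 to.py 0.5104 0.3992 0.257 -83.1;python3 bar.py pics/e3.png
```

```text
time_s: 24.02
eef_pos: [0.51, 0.399, 0.2603]
tool_rot: [[0.993, 0.121, -0.0], [0.121, -0.993, -0.001], [-0.0, 0.001, -1.0]]
ft_force: [-1.7, -0.4, -0.5]
width: 0.0383
time_s: 24.28
eef_pos: [0.5101, 0.3991, 0.26]
tool_rot: [[0.993, 0.121, 0.001], [0.121, -0.993, -0.0], [0.0, 0.0, -1.0]]
ft_force: [-4.2, -3.2, 7.3]
width: 0.0383
t 24.27 pos [0.5101 0.3991 0.26  ] jawyaw -83.08 F [-4.2 -3.2  7.3] w 0.0383 q7 -2.3
rows: [ 0.03 -0.    0.3 ] twist 0.0
orange [349 248  16  19 136] min [0.5059 0.379  0.2715] max [0.5327 0.4209 0.3136] p98z 0.3029 p2z 0.2784 z-TCP 0.0429
```

Bar rests on the hook (upward force 7 N). Ease off and open gradually.

```bash
python3 -m jog '[0,0,-0.1,0,0,0,0,-0.1,0,20,0,0,-0.1,0,48,0,0,-0.1,0,52,0,0,-0.1,0,60]' 20; python3 -m jog '[0,0,0,0,75,0,0,0,0,100,0,0,0,0,100,0,0,0,0,100]'; python3 bar.py pics/e4.png
```

```text
time_s: 24.95
eef_pos: [0.5104, 0.3993, 0.2595]
tool_rot: [[0.993, 0.121, 0.0], [0.121, -0.993, -0.0], [0.0, 0.0, -1.0]]
ft_force: [-0.1, 0.2, -0.4]
width: 0.051
time_s: 25.45
eef_pos: [0.5103, 0.3992, 0.2597]
tool_rot: [[0.993, 0.121, 0.0], [0.121, -0.993, -0.0], [0.0, 0.0, -1.0]]
ft_force: [0.5, 0.9, 0.1]
width: 0.0853
orange [349 249  18  20 149] min [0.5072 0.3812 0.2676] max [0.5325 0.4205 0.3026] p98z 0.3023 p2z 0.2766 z-TCP 0.0426
```

View pics/e4.png

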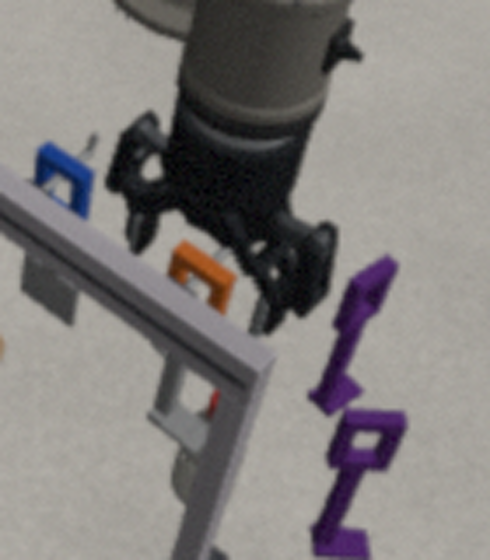

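Bar hangs on its hook with the fingers open around it (crop 140,230 and 265,310). Rise straight up and back off to clear the cameras.

```bash
python3 -m jog '[0,0,-4,0,100,0,0,-9,0,100,0,0,-15,0,100,0,0,-17,0,100,0,0,-17,0,100]'; python3 to.py 0.52 -0.02 0.45 -83.1
```

```text
time_s: 26.12
eef_pos: [0.5106, 0.3997, 0.4316]
tool_rot: [[0.993, 0.121, 0.003], [0.121, -0.993, 0.002], [0.003, -0.002, -1.0]]
ft_force: [0.5, 0.5, -0.7]
width: 0.0854
t 26.12 pos [0.5106 0.3997 0.4316] jawyaw -83.08 F [ 0.5  0.5 -0.7] w 0.0854 q7 -2.27
rows: [-4.12 41.78 -1.93] twist 0.0
```

```bash
python3 -m jog '[-4,40,-2,0,100,-4,40,-2,0,100,-4,40,-2,0,100,-4,40,-2,0,100,-4,40,-2,0,100]'; python3 -m jog '[0,0,0,0,100,0,0,0,0,100,0,0,0,0,100,0,0,0,0,100]'
python3 - <<'E'
from h import *
save("scene","pics/f1.png",s=1.4);save("top","pics/f2.png",s=1.4)
E
python3 look.py pics/f3.png 2>/dev/null; python3 - <<'E'
from h import *
b=get_image("top");hsv=cv2.cvtColor(b["frame"],cv2.COLOR_RGB2HSV)
o=cv2.inRange(hsv,(4,140,70),(17,255,255)); v,u=np.where(o>0); P=np.array([dep(b,x,y) for x,y in zip(u,v) if b["depth"][y,x]>0])
q=P[(P[:,1]>.36)&(P[:,1]<.45)&(P[:,2]>.293)];print("loop top",len(q),q.mean(0).round(4))
E
```

```text
time_s: 26.75
eef_pos: [0.516, 0.0848, 0.4434]
tool_rot: [[0.993, 0.12, -0.003], [0.12, -0.993, -0.001], [-0.003, 0.001, -1.0]]
ft_force: [1.5, 0.1, 0.3]
width: 0.0855
time_s: 27.25
eef_pos: [0.5167, 0.0885, 0.4448]
tool_rot: [[0.992, 0.123, -0.001], [0.123, -0.992, -0.0], [-0.001, 0.0, -1.0]]
ft_force: [-0.8, -0.0, -1.1]
width: 0.0854
scene yellow 147 [ 0.5646 -0.2156  0.0888] z by y-thirds [np.float64(0.089), np.float64(0.0886), np.float64(0.0888)]
top yellow 293 [ 0.5649 -0.2194  0.0886] z by y-thirds [np.float64(0.0883), np.float64(0.0888), np.float64(0.0885)]
loop top 102 [0.5109 0.3984 0.2995]
```

View pics/f1.png

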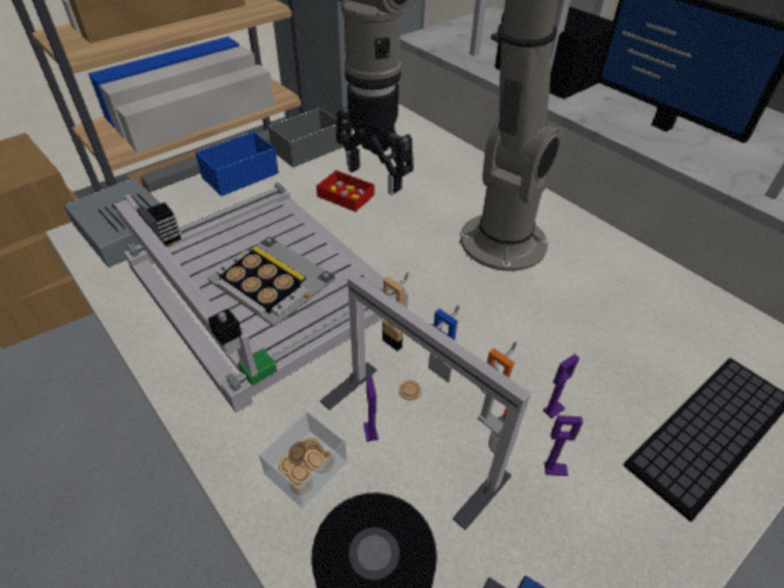

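View pics/f2.png

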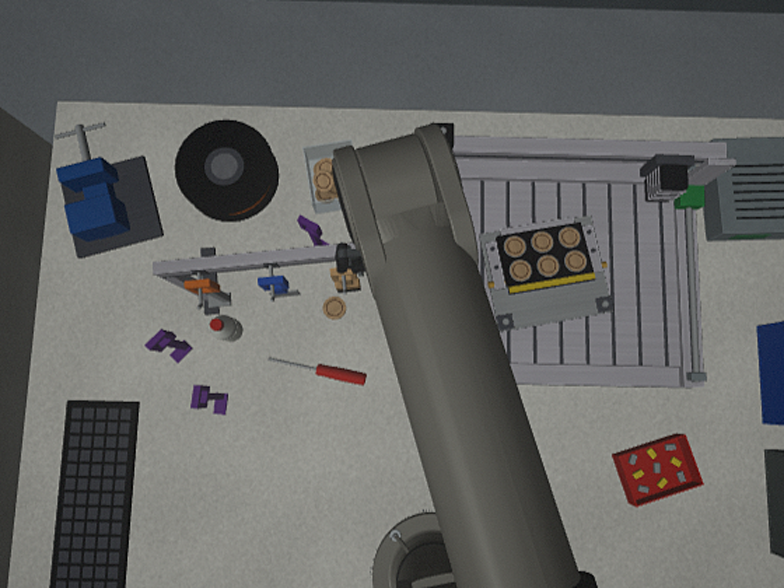

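The bar hangs in its old place (top 200,287; scene 500,360) and the yellow edge is up at z 0.0888. Brush, spatula, screwdriver, tag and glue are where they were. The arm is free in the air, so I'm handing the job in.

```bash
python3 -c "
from station import bot
print(bot.finish_job())"
```

```text
the job is handed in; nothing more can be done
None
```

The plate's front edge is up and staying up, the bar is back on the hook it came from, and I handed the job in at about 27 s.

**How the plate came up:** it was lifted with the bar rather than levered on the heel. I first tried to pivot the bar on its heel, but the heel slid because the tool cannot tilt. I then put the nose back under the edge, gripped harder and raised the bar straight up until the plungers let go. Only the bar was used on the plate.

**Last checks:**
- **Plate:** the stripe's top is at z 0.0888 in both cameras, against 0.077 while seated. That is about 12 mm up, level along the edge, and it held after the bar was withdrawn.
- **Bar:** the top of the loop measured (0.511, 0.398, 0.2995), within 2 mm of where it started. It looks upright on its own hook.
- **Bystanders:** by eye in the pictures, the brush, spatula, screwdriver, tag and glue look unmoved. I did not measure them.
- **Arm:** it is in free air with only noise on the force reading.

**What went wrong on the way:**
- I first misread which way the nose pointed and had to turn the bar half round before using it.
- Two jog rows were unneeded: one commanded extra lift while unhooking, and one made a sideways move in free air. Neither did any harm that I could see.

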